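# Gauge a bud vase and set the stem length

### The arm

A 7-joint arm with a two-finger parallel gripper is mounted at the origin on the work surface. World frame = base frame: x ahead of the robot, y to its left, z up, the work surface at z = 0. Lengths are in m, angles in rad, forces in N, time in s.
With the tool pointing down it reaches from about 0.35 to 0.9 m from the base axis. Payload 7.2 kg.
Tool frame: the origin (TCP) lies at the centre of the arm's flange, where the gripper is bolted on; the fingertips stand env.nose_length ahead of it and the grasp point (between the pads) lies 155 mm ahead of it (env.nose_length is the distance from the TCP to the fingertips, in m); z points along the fingers, y is the line along which they close (so a half turn about z gives the same grasp; the last joint's range is limited). The gripper opens to 85 mm and grips with 20 to 120 N. Pads are 22 mm wide; open, the fingers measure 114 mm over their backs; the gripper's body (76 mm by 85 mm) begins 54 mm behind the grasp point. The pads swing forward as they close: fully open they stand 13 mm farther back than shut.
Start: joints at [1.264, 0.411, -0.013, 1.596, 0.006, 1.134, -0.082], TCP at [0.148, -0.607, 0.405] pointing down, gripper open.
Joint ranges: [-2.95, 2.95], [-0.29, 1.99], [-1.47, 1.44], [0.14, 2.54], [-1.03, 4.17], [0.13, 1.85], [-2.86, 2.86]. Speed limits (rad/s): [2.39, 2.39, 3.01, 3.01, 3.14, 3.14, 3.14].

### API

Orientations are given as [roll, pitch, yaw] about the fixed x, y, z axes, in that order (R = Rz(yaw) Ry(pitch) Rx(roll)).
In Python, from bench import env, snapshot, job, masks_of gives the robot as it stands. The module is installed in compiled form; this text tells all that it offers.
- The arm moves only by the tool play_rows, never from a script. Its argument "steps" is a list of rows, each a list of 4 numbers: the shift along the tool's x, y, z scaled (see below), then the turn about the tool's z scaled (see below). A call has exactly 8 rows; each row shifts and turns the commanded pose from where the row before left it, along the tool's axes as they then stand; what a row does not reach is not made up. The controller multiplies each number of a shift by 25 mm and each number of a turn by 0.08 rad. A row lasts 1/12 s, in which the tool goes at most 41.7 mm and 7.16 degrees, less where a joint would pass 70% of its speed; a pose out of reach is approached as far as the arm can. A call with a number of a shift or a turn outside -1 to 1 is refused whole. A call with a gripper value outside its range is refused whole. "jaw" is the closure, from 0 (fully open) to 1 (shut), set as the call begins (left out, the last holds). The fingers move at their own pace and stop on an object; "grip_force" is the grip in N (left out, the last holds). Time passes only in rows, so rows that do not move let the fingers close, or fill a call up. It gives the time, the measured TCP pose, the force, the opening and the grip force at its end, in the units of the state.
- env.get_obs(): the state, without advancing time (a new reading comes with each control period).
- snapshot(name): name is "scene" or "side" or "wrist"; returns a dict with "img" (480x640x3 uint8, blue, green, red), "mtx" (3x3 intrinsics, pixels), "eye" and "attitude" of the camera in the world. Camera axes: x right, y down, z forward; pixel columns grow to the right and rows downward; lengths in m; the calibration is good to about 2 mm. A picture is of the moment at which its call begins. There is no depth.
- job.sign_off(): hands the job in; it is judged then, once.
Trained networks look in the newest picture that a camera, given by its name, has taken for a name from the list of things; names that differ only in an ending like _2 or _b are one class to them, and where a whole thing is asked for, a point or a joint stands for the part that bears it (a point fixed in the world has none). Each returns a list of dicts, best first, with "p" (0 to 1); they miss things now and then, are a little off and sometimes report something else, mostly with a low value. They report only what shows in the picture. A call takes as long as a camera call.
- masks_of(camera, query): "pixels" (480x640 bool, what is visible of it) and "position" ([column, row] in pixels, amid what is visible of it).
The state is a dict: "time_s": time; "q": joint angles; "qvel": joint speeds; "joint_efforts": joint torques, N m; "eef_pos": TCP position; "orientation": TCP orientation; "wrist_force": force on the tool from outside, world axes, zero at the start; "moment": the same for the moment, N m; "finger_gap": finger opening in m; "gripper_force": force on a finger pad.
Only numpy, scipy, OpenCV 4.12 (cv2) and the standard library are available. Lean on these libraries where they do the work, as an engineer would, in place of code of your own. Each camera call takes 0.05 s, during which the arm holds its last target. There are 200 camera calls.

### The job

Find out how deep the bud vase at the green tag is: take the banded dip rod from its block, lower it into that vase, without dropping it, until it stands on the bottom, and leave it standing there. The coloured band at the vase's rim names the stem length, so now pull the stem gauge's sprung slide out by its orange tab until the slide itself has pushed the pointer onto the stripe of that colour; do not touch the pointer or go past the stripe, as nothing draws the pointer back. Then ease the slide all the way home without letting it snap back, and leave the other things on the table where they are.

Things in the scene. Friction and masses are not known exactly. Their poses are not given: they have to be found in the camera images.
- rod: dip rod: plain wooden dowel, 10 mm thick, 150 mm long, about 30 g, standing upright in its block at the start (lower 40 mm in the hole, 110 mm above the block). Origin at the centre of its lower end, z along the rod towards its upper end. Painted bands 12 mm long are centred 40 mm (red), 65 mm (yellow) and 90 mm (blue) from the lower end
- rod_tip (a point): centre of the dip rod's lower end
- rod_top (a point): centre of the dip rod's upper end
- rod_block: wooden block 50 x 50 x 50 mm, fixed, with a loose hole (13 mm wide, 40 mm deep) in its top for the dip rod; origin under its centre
- rack: fixed wooden board, 100 (x) x 250 (y) x 12 mm, origin under its centre; it holds three fixed white bud vases in a row along its y, 75 mm apart, centred 12 mm in -x from its middle. A 46 x 22 mm tag lies on the board at the far (+x) foot of each vase: one green, two white
- vase_mid (a point): centre of the middle vase's mouth, at rim height. The three vases are alike outside: 110 mm high, 52 mm thick, 42 mm at the rim; their round bores are 17 mm wide at the rim and a little wider below, and 40, 65 and 90 mm deep, one of each, in an unknown order
- mouth (a point): centre of the mouth, at rim height, of the vase at the green tag; its axes are those of the rack (z up). Its depth is not known beforehand; the rod band that stands at the rim when the rod is on the bottom shows it (red 40, yellow 65, blue 90 mm)
- gauge: fixed aluminium stem gauge lying on the table: track 400 (x) x 60 (y) x 18 mm; at its +x end a grey spring housing, 44 mm high, that begins 70 mm in +x from the origin. Origin on the table, under the pull tab when the slide is home; the slide is pulled out in the gauge's own -x. A white scale strip runs along the track's +y side with three stripes, each 8 mm wide
- slide (a joint): how far the slide is pulled out, m: 0 is home (a spring of 60 N/m holds it there with 3 N; about 9 N at 100 mm), stop at 0.13. Let go, it snaps home. A lug on its +y side pushes the pointer ahead of it: once it touches, pointer and slide have travelled equally far
- tab (a point): centre of the rear (+x) face of the slide's orange pull tab, 50 mm above the table; moves with the slide. The tab is an upright plate 8 mm thick (x), 50 mm wide (y), its top 64 mm above the table. Behind it, to the housing, are 66 mm free over the track (18 mm high) when the slide is home, so that a finger can be put down there to hook the tab
- pointer: black pointer block on the scale strip with a white line, 8 (x) x 26 (y) x 10 mm, its underside 15.5 mm above the table; origin under its white line, axes as the gauge's. It moves only along x and stays by friction (1.2 N) where the lug has pushed it; at the start 0 to 12 mm out from the place where it touches the lug of the slide at home. The robot must not touch it
- band_red (a point): centre of the red stripe on the gauge's strip (axes as the gauge's): the pointer is on it when 40 mm out
- band_yellow (a point): centre of the yellow stripe: the pointer is on it when 65 mm out
- band_blue (a point): centre of the blue stripe: the pointer is on it when 90 mm out
- pinecone: loose pine cone, 54 mm thick, 58 mm high, bystander; origin under its centre
- spool: loose upright twine spool, 60 mm thick, 80 mm high, bystander; origin under its centre
- jar: loose glass jar with a metal cap, 74 mm thick, 125 mm high, bystander; origin under its centre
- cups: loose stack of white cups, 88 mm thick, 158 mm high, bystander; origin under its centre
- drink: loose amber drink cup with a green straw, 88 mm thick, 185 mm high, bystander; origin under its centre
- scissors: loose scissors with red handles lying flat, 140 mm long, 8 mm high, bystander; origin between blades and handles

How it is judged:
On the way, in this order (a step that is already met when the one before it is completed fails the run):
1. the dip rod, let go, stands on the bottom of the vase at the green tag (horizontal distance between rod_tip and mouth below 0.012 m and contact force between the fingers and rod below 0.05 N and linear speed of rod below 0.02 m/s and (z of rod_tip in the frame of mouth between -0.048 and -0.032 m or z of rod_tip in the frame of mouth between -0.073 and -0.057 m or z of rod_tip in the frame of mouth between -0.098 and -0.082 m)), for 0.2 s.
2. the slide, pulled out, has brought the pointer onto the stripe of the colour of the rod band at the rim (horizontal distance between rod_tip and mouth below 0.012 m and value of joint slide above 0.03 m and ((z of rod_tip in the frame of mouth between -0.048 and -0.032 m and x of pointer in the frame of band_red between -0.004 and 0.004 m) or (z of rod_tip in the frame of mouth between -0.073 and -0.057 m and x of pointer in the frame of band_yellow between -0.004 and 0.004 m) or (z of rod_tip in the frame of mouth between -0.098 and -0.082 m and x of pointer in the frame of band_blue between -0.004 and 0.004 m))), for 0.1 s.
At the end, for the whole second after the job is handed in: The rod stands, let go and at rest, on the bottom of the vase at the green tag (lower end within 12 mm of the mouth's axis, its depth within 8 mm of 40, 65 or 90 mm); the pointer's line is on the 8 mm stripe of that depth's colour (within 4 mm of its centre); the slide is home (within 4 mm) (horizontal distance between rod_tip and mouth below 0.012 m and contact force between the fingers and rod below 0.05 N and linear speed of rod below 0.02 m/s and value of joint slide below 0.004 m and ((z of rod_tip in the frame of mouth between -0.048 and -0.032 m and x of pointer in the frame of band_red between -0.004 and 0.004 m) or (z of rod_tip in the frame of mouth between -0.073 and -0.057 m and x of pointer in the frame of band_yellow between -0.004 and 0.004 m) or (z of rod_tip in the frame of mouth between -0.098 and -0.082 m and x of pointer in the frame of band_blue between -0.004 and 0.004 m))); the robot touches nothing.
It fails at once if the rod is dropped into the vase (moves faster than 0.4 m/s inside it) (horizontal distance between rod_tip and mouth below 0.012 m and z of rod_tip in the frame of mouth below -0.005 m and linear speed of rod above 0.4 m/s).
It fails at once if the robot touches the pointer (contact force between any of the fingers, the arm and pointer above 0.3 N).
It fails at once if the slide snaps back (faster than 0.4 m/s) (velocity of joint slide below -0.4 m/s).
It fails at once if a bystander is shifted by more than 30 mm (distance of any of pinecone, spool, jar, cups, drink, scissors from where it was at the start of the episode above 0.03 m).
It also fails if it takes over 64 s, if anything falls off the work surface, if the arm or the gripper's body presses on something with over 40 N, if the wrist force passes 120 N, or if a joint passes its speed limit or range.

## Working session

There is one attempt and no reset: what is moved stays moved. The work goes in short steps, Python scripts to look and compute and a tool call to move; the robot and the scene stay as the last step left them, time stands still between calls to the robot, and variables do not carry over. Pictures are saved under pics/ and viewed, at most 13 in all, crops included, and the job is handed in when it is done.

Besides the shell and the picture viewer there is one more tool, called after "Request:" as name([rows], argument=value, ...), one row to a line, values as JSON. play_rows: Moves the arm, as the interface text tells. Its arguments: {"type":"object","properties":{"steps":{"type":"array","items":{"type":"array","items":{"type":"number"}}},"jaw":{"type":"number"},"grip_force":{"type":"number"}},"required":["steps"]}

```bash
mkdir -p pics; cat > h.py <<'E'
import numpy as np, cv2
from bench import env, snapshot, job, masks_of
from scipy.spatial.transform import Rotation as Rn
def ray(s,px):
    A=np.array(s["attitude"])
    if A.shape!=(3,3): A=Rn.from_euler('xyz',A).as_matrix() if A.size==3 else Rn.from_quat(A).as_matrix()
    d=np.linalg.inv(s["mtx"])@[px[0],px[1],1]; return np.array(s["eye"]),A@d
def atz(s,px,z):
    e,d=ray(s,px); return e+d*(z-e[2])/d[2]
def proj(s,p):
    A=np.array(s["attitude"])
    c=A.T@(np.array(p)-s["eye"]); u=s["mtx"]@c; return u[:2]/u[2]
E
python3 - <<'E'
from h import *
print(env.get_obs(), env.nose_length)
for c in("scene","side","wrist"):
    s=snapshot(c); cv2.imwrite(f"pics/{c}0.png",s["img"]); print(c,s["eye"],s["attitude"],s["mtx"])
    for n in("rod","rod_block","rack","gauge","slide","pointer","jar","cups","drink","scissors","spool","pinecone"):
        print(n,[(round(m["p"],2),np.round(m["position"]),int(m["pixels"].sum())) for m in masks_of(c,n)[:3]])
E
```

```text
{'time_s': 0.0, 'q': array([ 1.26377429,  0.41194341, -0.01270965,  1.59705374,  0.00559254,
        1.13431652, -0.08222053]), 'qvel': array([ 0.00080279, -0.00070043, -0.00150598,  0.0010802 ,  0.00107445,
       -0.00067549,  0.00027522]), 'joint_efforts': array([-8.54687933e-04, -6.00623560e+01,  6.81908503e-01, -2.99420232e+01,
        1.38813231e-02,  1.05427176e-02,  9.19823322e-06]), 'eef_pos': array([ 0.14777596, -0.60705431,  0.40382177]), 'orientation': array([-3.13991102e+00,  1.13994384e-04,  2.38820957e-01]), 'wrist_force': array([ 0.15352041, -0.2811945 ,  0.4400775 ]), 'moment': array([ 0.02851869, -0.00570941,  0.020012  ]), 'gripper_force': 0.0, 'finger_gap': 0.0855225263539015} 0.1734
scene [ 1.12301966 -0.86079724  1.19119006] [-2.41705805  0.00348489  0.63831341] [[563.27868278   0.         326.69256147]
 [  0.         563.27868278 233.78236368]
 [  0.           0.           1.        ]]
rod [(0.39, array([332., 198.]), 83)]
rod_block [(0.72, array([329., 222.]), 442)]
rack [(0.78, array([378., 199.]), 735)]
gauge [(0.86, array([321., 292.]), 4436)]
slide [(0.71,
[... 874 characters left out ...]
04., 392.]), 2192)]
gauge [(0.82, array([306., 235.]), 3571)]
slide [(0.82, array([310., 230.]), 271)]
pointer []
jar []
cups [(0.9, array([215., 315.]), 1158)]
drink [(0.72, array([321., 155.]), 861)]
scissors [(0.62, array([396., 353.]), 578)]
spool [(0.93, array([387., 250.]), 719)]
pinecone [(0.86, array([253., 294.]), 364), (0.17, array([309., 233.]), 3850)]
wrist [ 0.22851136 -0.58747844  0.37575545] [ 2.81099540e+00  8.36834573e-04 -1.33198210e+00] [[365.7910474    0.         320.81640907]
 [  0.         365.7910474  234.11139614]
 [  0.           0.           1.        ]]
rod []
rod_block []
rack []
gauge []
slide []
pointer []
jar []
cups []
drink []
scissors []
spool []
pinecone []
```

View pics/scene0.png

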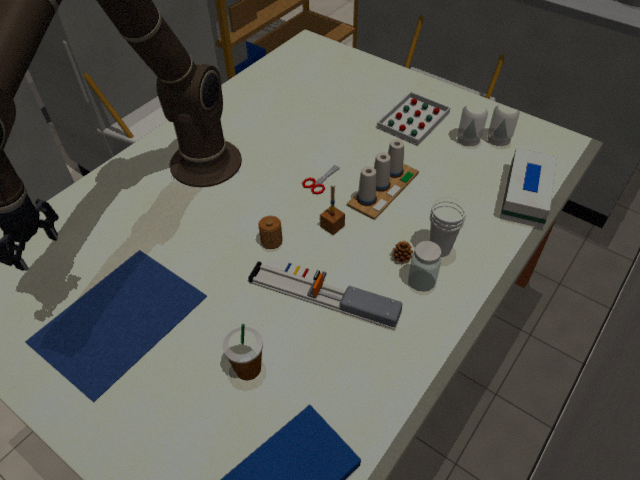

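View pics/side0.png

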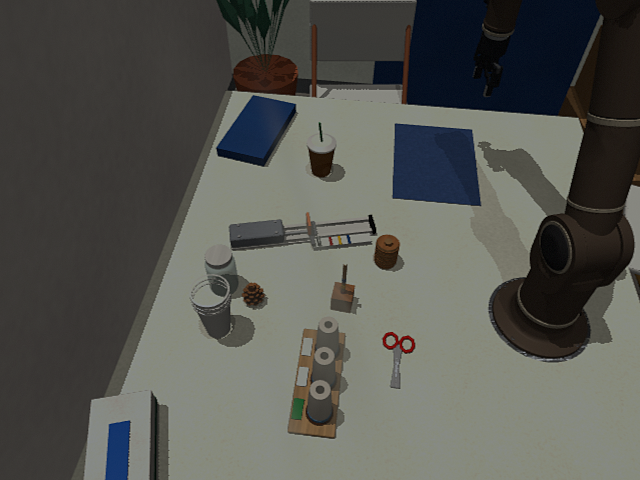

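The scene picture shows the green tag at (407,177), by the +y end vase (mouth about (397,144)). In the side view that vase's mouth is about (320,387), the rod about (345,277) and the tab about (309,220). Next I zoom in for accurate pixels.

```bash
python3 - <<'E'
import cv2,numpy as np
a=cv2.imread("pics/side0.png");b=cv2.imread("pics/scene0.png")
f=lambda i,x,y,w,h:cv2.resize(i[y:y+h,x:x+w],(400,300),interpolation=cv2.INTER_CUBIC)
o=np.vstack([np.hstack([f(a,270,300,160,120),f(a,225,195,160,120)]),np.hstack([f(b,310,130,120,90),f(b,240,240,160,120)])])
cv2.imwrite("pics/z1.png",cv2.convertScaleAbs(o,alpha=1.5))
E
sed -i 's/    A=np.array(s\["attitude"\])$/    A=Rn.from_euler("xyz",s["attitude"]).as_matrix()/' h.py; grep -n "A=" h.py
```

```text
5:    A=Rn.from_euler("xyz",s["attitude"]).as_matrix()
6:    if A.shape!=(3,3): A=Rn.from_euler('xyz',A).as_matrix() if A.size==3 else Rn.from_quat(A).as_matrix()
11:    A=Rn.from_euler("xyz",s["attitude"]).as_matrix()
```

View pics/z1.png

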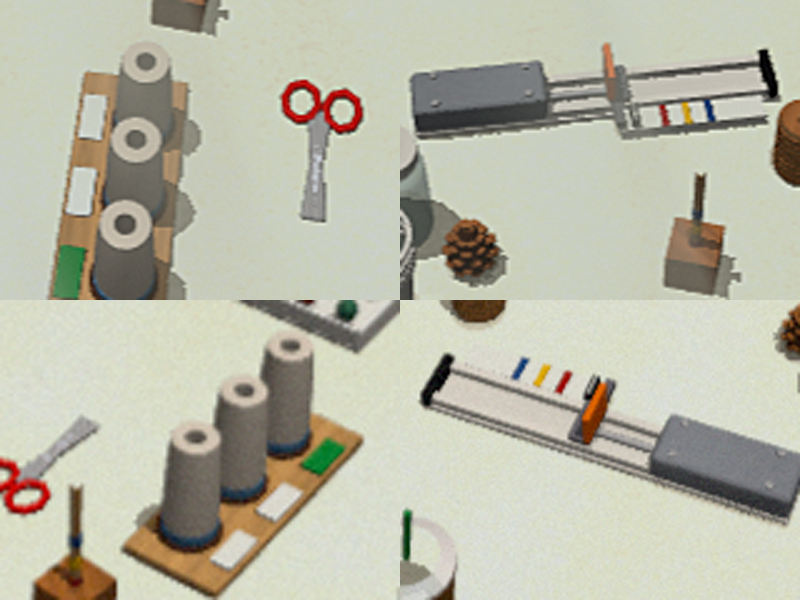

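```bash
python3 - <<'E'
from h import *
import scipy.optimize as so
a=snapshot("side");b=snapshot("scene")
def tri(pa,pb):
    r=so.least_squares(lambda p:np.r_[proj(a,p)-pa,proj(b,p)-pb],[.6,-.1,.1]); return r.x.round(4),r.fun.round(1)
for n,pa,pb in(("mouth",(320.4,389.6),(397,143.8)),("mid",(324.4,356),(383.2,157)),("m3",(328.4,324.8),(368.8,171.1)),("rodtop",(344.6,265),(332.5,186.4))):
    print(n,tri(pa,pb),atz(a,pa,.122).round(4),atz(b,pb,.122).round(4),atz(a,pa,.16).round(4),atz(b,pb,.16).round(4))
S=lambda x,y:((x-400)/2.5+225,y/2.5+195); C=lambda x,y:((x-400)/2.5+240,(y-300)/2.5+240)
for n,p,q in(("red",S(664,114),C(565,382)),("yel",S(687,112),C(542,376)),("blu",S(709,110),C(520,368))):
    print(n,tri(p,q),atz(a,p,.016).round(4),atz(b,q,.016).round(4))
for im,nm in((a,"side"),(b,"scene")):
    h=cv2.cvtColor(im["img"],cv2.COLOR_BGR2HSV); m=cv2.inRange(h,(5,170,120),(18,255,255)).astype(bool)
    m[:200 if nm=="side" else 265]=0; m[(245 if nm=="side" else 305):]=0
    ys,xs=np.nonzero(m); k=(xs>300)&(xs<335); print(nm,xs[k].min(),xs[k].max(),ys[k].min(),ys[k].max(),k.sum(), "top",xs[k][ys[k]<ys[k].min()+2])
for n,p in(("jar",(424,246)),("cups",(447,212)),("drink",(244,345)),("spool",(270,222)),("pine",(402,248))):
    print(n,atz(b,p,{"jar":.125,"cups":.158,"drink":.15,"spool":.08,"pine":.04}[n]).round(3))
E
```

```text
mouth (array([0.5091, 0.3073, 0.1195]), array([-0.3,  0.1, -0.4, -0.1])) [0.5085 0.3082 0.122 ] [0.5119 0.3048 0.122 ] [0.5071 0.3256 0.16  ] [0.5336 0.2634 0.16  ]
mid (array([0.5089, 0.2331, 0.1197]), array([-0.2,  0.1, -0.3, -0.1])) [0.5084 0.2341 0.122 ] [0.5112 0.2309 0.122 ] [0.507  0.2544 0.16  ] [0.5329 0.1921 0.16  ]
m3 (array([0.5086, 0.158 , 0.1199]), array([-0.4,  0.1, -0.5, -0.2])) [0.5078 0.1589 0.122 ] [0.5112 0.1562 0.122 ] [0.5064 0.182  0.16  ] [0.533  0.1201 0.16  ]
rodtop (array([0.486 , 0.0175, 0.1551]), array([-0.,  0., -0., -0.])) [ 0.4864 -0.0082  0.122 ] [0.4657 0.0456 0.122 ] [0.4858 0.0213 0.16  ] [0.489  0.0134 0.16  ]
red (array([ 0.5347, -0.1695,  0.0144]), array([-0.8,  0.3, -0.8, -0.3])) [ 0.5326 -0.1693  0.016 ] [ 0.5377 -0.17    0.016 ]
yel (array([ 0.5098, -0.1767,  0.013 ]), array([-0.7,  0.3, -0.7, -0.3])) [ 0.508  -0.1753  0.016 ] [ 0.5133 -0.1781  0.016 ]
blu (array([ 0.4855, -0.1824,  0.0137]), array([-0.4,  0.2, -0.4, -0.2])) [ 0.4844 -0.1811  0.016 ] [ 0.4879 -0.1836  0.016 ]Traceback (most recent call last):
  File "<stdin>", line 14, in <module>
    return umr_minimum(a, axis, None, out, keepdims, initial, where)
ValueError: zero-size array to reduction operation minimum which has no identity
```

Request:
play_rows([
  [0.9, -1, 0, 0],
  [0.9, -1, 0, 0],
  [0.9, -1, 0, 0],
  [0.9, -1, 0, 0],
  [0.9, -1, 0, 0],
  [0.9, -1, 0, 0],
  [0.9, -1, 0, 0],
  [0.9, -1, 0, 0],
], jaw=0)

```text
time_s: 2.72
eef_pos: [0.2759, -0.3688, 0.4049]
orientation: [3.141, -0.0, 0.239]
wrist_force: [0.0, 0.5, -0.2]
finger_gap: 0.0854
gripper_force: 0.0
```

Request:
play_rows([
  [0.9, -1, 0, 0],
  [0.9, -1, 0, 0],
  [0.9, -1, 0, 0],
  [0.9, -1, 0, 0],
  [0.9, -1, 0, 0],
  [0.9, -1, 0, 0],
  [0.9, -1, 0, 0],
  [0.9, -1, 0, 0],
])

```text
time_s: 3.38
eef_pos: [0.4034, -0.1319, 0.4051]
orientation: [3.141, -0.001, 0.239]
wrist_force: [1.2, -0.4, 0.5]
finger_gap: 0.0858
gripper_force: 0.0
```

```bash
python3 - <<'E'
from h import *
s=snapshot("wrist"); cv2.imwrite("pics/w1.png",s["img"]); print(env.get_obs()["eef_pos"],env.get_obs()["orientation"],env.get_obs()["time_s"])
o=env.get_obs(); print(s["eye"],s["attitude"])
print(proj(s,[.487,.017,.16]),proj(s,[.5347,-.1695,.0155]),proj(s,[.509,.307,.122]))
for n in("rod","gauge","slide","pointer"):print(n,[(m["p"],m["position"]) for m in masks_of("wrist",n)[:2]])
b=snapshot("scene")
for n,p in(("jar",(424,246)),("cups",(447,212)),("drink",(244,345)),("spool",(270,222)),("pine",(402,248))):
    print(n,atz(b,p,{"jar":.125,"cups":.158,"drink":.15,"spool":.08,"pine":.04}[n]).round(3))
E
```

```text
[ 0.40611653 -0.12628357  0.40545257] [-3.14037266 -0.00378526  0.24480914] 3.4333
[ 0.48412004 -0.11212837  0.37618528] [ 2.81168268e+00  9.19822899e-05 -1.33218488e+00]
[85.25044206 42.36443543] [395.9651788   67.12253904] [-411.07967099 -128.68936072]
rod [(0.81, [122.0, 55.0])]
gauge [(0.81, [424.1, 99.5]), (0.21, [314.8, 231.5])]
slide [(0.79, [439.2, 11.0])]
pointer [(0.74, [61.4, 36.9]), (0.67, [399.6, 21.5])]
jar [0.776 0.006 0.125]
cups [0.777 0.112 0.158]
drink [ 0.617 -0.477  0.15 ]
spool [ 0.386 -0.13   0.08 ]
pine [0.705 0.034 0.04 ]
```

View pics/w1.png

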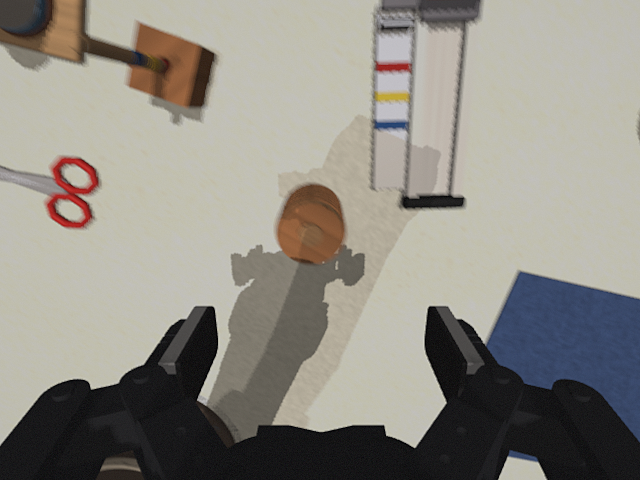

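The wrist view shows the rod top at about (88,43), which matches the projected position. The red stripe is at (394,67), with the gauge axis nearly along the image vertical. Moving over the rod.

Request:
play_rows([
  [0.75, -0.8, 0, 0],
  [0.75, -0.8, 0, 0],
  [0.75, -0.8, 0, 0],
  [0.75, -0.8, 0, 0],
  [0.75, -0.8, 0, 0],
  [0.76, -0.77, 0, 0],
  [0, 0, 0, 0],
  [0, 0, 0, 0],
])

```text
time_s: 4.35
eef_pos: [0.4846, 0.0089, 0.4044]
orientation: [-3.141, 0.0, 0.239]
wrist_force: [-0.3, 1.0, -0.3]
finger_gap: 0.0854
gripper_force: 0.0
```

```bash
cat >> h.py <<'E'
def st():
    o=env.get_obs(); print("t",o["time_s"],"p",o["eef_pos"].round(4),"o",o["orientation"].round(4),"F",o["wrist_force"].round(1),"gap",round(o["finger_gap"],4)); return o
def units(o,d):
    R=Rn.from_euler("xyz",o["orientation"]).as_matrix(); return (R.T@np.array(d)/.025).round(2)
E
python3 - <<'E'
from h import *
o=st(); s=snapshot("wrist"); cv2.imwrite("pics/w2.png",s["img"]); 
print(proj(s,[.487,.017,.16]),proj(s,[.509,.307,.122]),proj(s,[.509,.233,.122]),proj(s,o["eef_pos"]-[0,0,.245]))
h=cv2.cvtColor(s["img"],cv2.COLOR_BGR2HSV); 
for n in("rod",):
    m=masks_of("wrist",n)[:2]
    for k in m:
        ys,xs=np.nonzero(k["pixels"]); print(k["p"],k["position"],xs.min(),xs.max(),ys.min(),ys.max(),[ (y,xs[ys==y].min(),xs[ys==y].max()) for y in range(ys.min(),ys.max()+1,6)])
E
```

```text
t 4.35 p [0.4846 0.0089 0.4044] o [-3.1413e+00  5.0000e-04  2.3950e-01] F [-0.3  1.  -0.3] gap 0.0854
[309.8534263 241.3185635] [-117.79608801   89.84652875] [  1.09821236 118.33658906] [321.46952161 247.27240032]
0.59 [306.8, 219.6] 300 316 196 244 [(196, np.int64(309), np.int64(313)), (202, np.int64(306), np.int64(316)), (208, np.int64(304), np.int64(316)), (214, np.int64(303), np.int64(316)), (220, np.int64(303), np.int64(316)), (226, np.int64(302), np.int64(315)), (232, np.int64(301), np.int64(315)), (238, np.int64(300), np.int64(314)), (244, np.int64(314), np.int64(314))]
0.52 [548.9, 156.8] 472 639 0 310 [(0, np.int64(543), np.int64(639)), (6, np.int64(542), np.int64(639)), (12, np.int64(541), np.int64(639)), (18, np.int64(540), np.int64(639)), (24, np.int64(539), np.int64(639)), (30, np.int64(538), np.int64(637)), (36, np.int64(538), np.int64(636)), (42, np.int64(537), np.int64(634)), (48, np.int64(536), np.int64(625)), (54, np.int64(535), np.int64(609)), (60, np.int64(534), np.int64(608)), (66, np.int64(533), np.int64(606)), (72, np.int64(533), np.int64(605)), (78, np.int64(5
[... 723 characters left out ...]
98, np.int64(484), np.int64(578)), (204, np.int64(483), np.int64(577)), (210, np.int64(482), np.int64(576)), (216, np.int64(482), np.int64(575)), (222, np.int64(481), np.int64(573)), (228, np.int64(480), np.int64(572)), (234, np.int64(479), np.int64(572)), (240, np.int64(479), np.int64(570)), (246, np.int64(478), np.int64(569)), (252, np.int64(477), np.int64(567)), (258, np.int64(476), np.int64(566)), (264, np.int64(475), np.int64(565)), (270, np.int64(475), np.int64(563)), (276, np.int64(474), np.int64(562)), (282, np.int64(472), np.int64(560)), (288, np.int64(474), np.int64(559)), (294, np.int64(499), np.int64(558)), (300, np.int64(498), np.int64(561)), (306, np.int64(503), np.int64(561))]
```

View pics/w2.png

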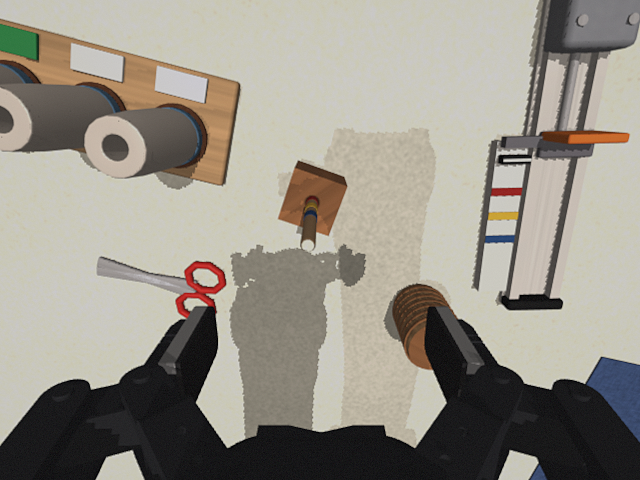

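Wrist view: rod top at about (308,243), less than 2 mm from the prediction. The third vase's hole is at (116,146), and the orange tab's top edge runs from (540,136) to (628,134). Descending to grasp.

Request:
play_rows([
  [0.15, -0.34, 0, 0],
  [0, 0, 0.9, 0],
  [0, 0, 0.9, 0],
  [0, 0, 0.9, 0],
  [0, 0, 0.9, 0],
  [0, 0, 0.76, 0],
  [0, 0, 0, 0],
  [0, 0, 0, 0],
])

```text
time_s: 5.12
eef_pos: [0.4856, 0.0178, 0.2954]
orientation: [-3.141, 0.002, 0.238]
wrist_force: [0.1, -0.9, 0.4]
finger_gap: 0.0854
gripper_force: 0.0
```

Request:
play_rows([
  [0, 0, 0, 0],
  [0, 0, 0, 0],
  [0, 0, 0, 0],
  [0, 0, 0, 0],
  [0, 0, 0, 0],
  [0, 0, 0, 0],
  [0, 0, 0, 0],
  [0, 0, 0, 0],
], jaw=1, grip_force=30)

```text
time_s: 5.78
eef_pos: [0.4861, 0.0183, 0.296]
orientation: [3.141, -0.001, 0.239]
wrist_force: [1.1, -0.0, 3.6]
finger_gap: 0.0091
gripper_force: 29.8
```

Request:
play_rows([
  [0, 0, -0.4, 0],
  [0, 0, -0.7, 0],
  [0, 0, -0.9, 0],
  [0, 0, -1, 0],
  [0, 0, -1, 0],
  [0, 0, -1, 0],
  [0, 0, -0.8, 0],
  [0, 0, 0, 0],
])

```text
time_s: 6.45
eef_pos: [0.4866, 0.0188, 0.4453]
orientation: [3.14, -0.006, 0.239]
wrist_force: [0.5, 0.6, -0.6]
finger_gap: 0.0092
gripper_force: 29.5
```

```bash
python3 - <<'E'
from h import *
o=st(); s=snapshot("wrist"); cv2.imwrite("pics/w3.png",s["img"]); a=snapshot("side");cv2.imwrite("pics/s3.png",a["img"]);b=snapshot("scene");cv2.imwrite("pics/c3.png",b["img"])
for c,im in(("side",a),("scene",b)):
  for m in masks_of(c,"rod")[:2]: 
    ys,xs=np.nonzero(m["pixels"]); print(c,m["p"],m["position"],"top",xs[ys==ys.min()].mean(),ys.min(),"bot",xs[ys==ys.max()].mean(),ys.max())
  print("pred tip",proj(im,o["eef_pos"]-[0,0,.286]),"pred top",proj(im,o["eef_pos"]-[0,0,.136]))
d=np.array([.509,.3065,o["eef_pos"][2]])-o["eef_pos"]; print(units(o,d))
E
```

```text
t 6.45 p [0.4866 0.0188 0.4453] o [ 3.14   -0.0063  0.2391] F [ 0.5  0.6 -0.6] gap 0.0092
pred tip [344.34091511 264.2847107 ] pred top [347.89366361 219.71525075]
scene 0.38 [381.6, 196.9] top 404.0 164 bot 373.0 218
pred tip [332.95425741 185.07782561] pred top [333.25057451 140.52925845]
[ 3.600e+00 -1.097e+01  1.000e-02]
```

Request:
play_rows([
  [0.26, -0.5, 0, 0],
  [0.26, -0.8, 0, 0],
  [0.26, -0.8, 0, 0],
  [0.26, -0.8, 0, 0],
  [0.26, -0.8, 0, 0],
  [0.26, -0.8, 0, 0],
  [0.26, -0.8, 0, 0],
  [0.26, -0.8, 0, 0],
])

```text
time_s: 7.37
eef_pos: [0.5002, 0.1795, 0.4395]
orientation: [-3.142, 0.002, 0.239]
wrist_force: [1.0, -0.0, -0.2]
finger_gap: 0.0088
gripper_force: 29.5
```

Request:
play_rows([
  [0.26, -0.8, 0, 0],
  [0.26, -0.8, 0, 0],
  [0.26, -0.8, 0, 0],
  [0.26, -0.8, 0, 0],
  [0.26, -0.8, 0, 0],
  [0.22, -0.87, 0, 0],
  [0, 0, 0, 0],
  [0, 0, 0, 0],
])

```text
time_s: 8.03
eef_pos: [0.5079, 0.3072, 0.4392]
orientation: [-3.141, 0.003, 0.242]
wrist_force: [-0.8, 0.1, -0.1]
finger_gap: 0.0093
gripper_force: 29.5
```

```bash
python3 - <<'E'
from h import *
o=st(); S={}
for n,f in(("wrist","w4"),("side","s4"),("scene","c4")): S[n]=snapshot(n); cv2.imwrite(f"pics/{f}.png",S[n]["img"])
ims=[]
for n in S:
  s=S[n]; t=proj(s,o["eef_pos"]-[0,0,.287]); m=proj(s,[.509,.3065,.122]); print(n,"tip",t.round(1),"mouth",m.round(1))
  w,h=(160,240) if n=="wrist" else (60,90); k=266/w
  x0=int(m[0]-w/2); y0=int(m[1]-h*(.5 if n=="wrist" else .7)); x0=max(x0,0);y0=max(y0,0);print(n,x0,y0,k)
  ims.append(cv2.resize(s["img"][y0:y0+h,x0:x0+w],(266,400),interpolation=cv2.INTER_CUBIC))
cv2.imwrite("pics/z4.png",cv2.convertScaleAbs(np.hstack(ims),alpha=1.4))
E
```

```text
t 8.0333 p [0.5079 0.3072 0.4392] o [-3.1414e+00  2.7000e-03  2.4170e-01] F [-0.8  0.1 -0.1] gap 0.0093
wrist tip [321.4 226.1] mouth [322.5 213.8]
wrist 242 93 1.6625
side tip [321.  382.4] mouth [320.2 388.8]
side 290 325 4.433333333333334
scene tip [397.2 134.8] mouth [396.5 143.1]
scene 366 80 4.433333333333334
```

View pics/z4.png

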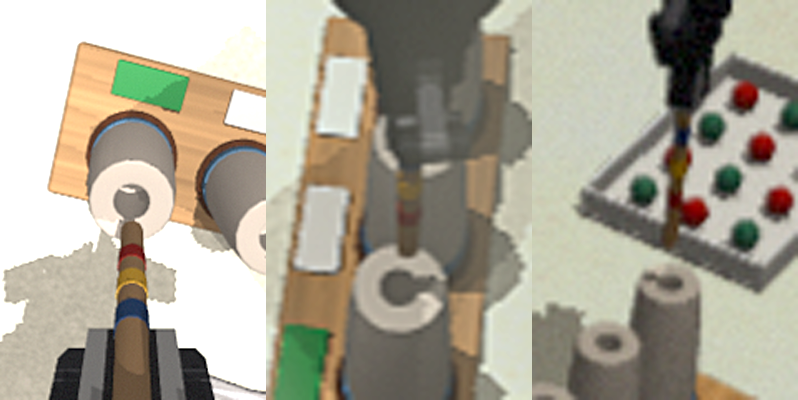

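The crops show the mouth at wrist (320.8,214.5), side (320.9,390) and scene (396.7,143.6). The rod's lower edge is at wrist (320.8,226.5), side (322,381.4) and scene (396.7,135.5). Now triangulating both.

```bash
python3 - <<'E'
from h import *
import scipy.optimize as so
o=st(); S={n:snapshot(n) for n in("wrist","side","scene")}
def tri(px,w=(1,1,1)):
    r=so.least_squares(lambda p:np.r_[tuple((proj(S[n],p)-px[n])*k for n,k in zip(px,w))],[.5,.3,.13],loss="soft_l1"); return r.x.round(4),r.fun.round(1)
print("mouth",tri(dict(wrist=(320.8,214.5),side=(320.9,390),scene=(396.7,143.6))),atz(S["wrist"],(320.8,214.5),.122).round(4))
# rod bottom circle model: project end circle, compare its extreme rows
def resid(p):
    c=[p+.005*np.array([np.cos(t),np.sin(t),0]) for t in np.linspace(0,6.28,24)]
    W=np.array([proj(S["wrist"],q) for q in c]);A=np.array([proj(S["side"],q) for q in c]);B=np.array([proj(S["scene"],q) for q in c])
    return np.r_[W[:,0].mean()-320.8,W[:,1].min()-226.5,A[:,0].mean()-322,A[:,1].max()-381.9,B[:,0].mean()-396.7,B[:,1].max()-136]
r=so.least_squares(resid,[.508,.307,.152]); print("tip",r.x.round(4),r.fun.round(1))
print("nominal tip",(o["eef_pos"]+Rn.from_euler("xyz",o["orientation"]).as_matrix()@[0,0,.286]).round(4))
E
```

```text
t 8.1833 p [0.5088 0.3049 0.44  ] o [3.1406e+00 1.2000e-03 2.3780e-01] F [ 0.5 -0.7 -0.5] gap 0.009
mouth (array([0.5083, 0.3053, 0.1187]), array([-0.5, -0. , -0.3, -1. , -0.7,  0.5])) [0.5093 0.3051 0.122 ]
tip [0.5054 0.304  0.1563] [ 0.3 -0.3  0.4  0.5 -0.6 -1. ]
nominal tip [0.5085 0.3046 0.154 ]
```

Request:
play_rows([
  [0.08, -0.02, 0, 0],
  [0, 0, 0.3, 0],
  [0, 0, 0.3, 0],
  [0, 0, 0.3, 0],
  [0, 0, 0, 0],
  [0, 0, 0, 0],
  [0, 0, 0, 0],
  [0, 0, 0, 0],
])

```text
time_s: 9.0
eef_pos: [0.5104, 0.3071, 0.4184]
orientation: [-3.141, -0.0, 0.239]
wrist_force: [0.2, -0.1, -0.4]
finger_gap: 0.0093
gripper_force: 29.5
```

```bash
python3 - <<'E'
from h import *
o=st(); S={}
for n,f in(("wrist","w5"),("side","s5"),("scene","c5")): S[n]=snapshot(n); cv2.imwrite(f"pics/{f}.png",S[n]["img"])
ims=[]
for n in S:
  s=S[n]; m=proj(s,[.509,.305,.126])
  w,h=(80,120) if n=="wrist" else (40,60); k=266/w
  x0=int(m[0]-w/2); y0=int(m[1]-h/2);print(n,x0,y0,k,proj(s,[.509,.305,.122]).round(1))
  ims.append(cv2.resize(s["img"][y0:y0+h,x0:x0+w],(266,400),interpolation=cv2.INTER_CUBIC))
cv2.imwrite("pics/z5.png",cv2.convertScaleAbs(np.hstack(ims),alpha=1.2))
E
```

```text
t 9.0 p [0.5104 0.3071 0.4184] o [-3.1414e+00 -4.0000e-04  2.3890e-01] F [ 0.2 -0.1 -0.4] gap 0.0093
wrist 283 167 3.325 [323.6 225.8]
side 300 357 6.65 [320.3 388.1]
scene 376 112 6.65 [396.2 143.4]
```

View pics/z5.png

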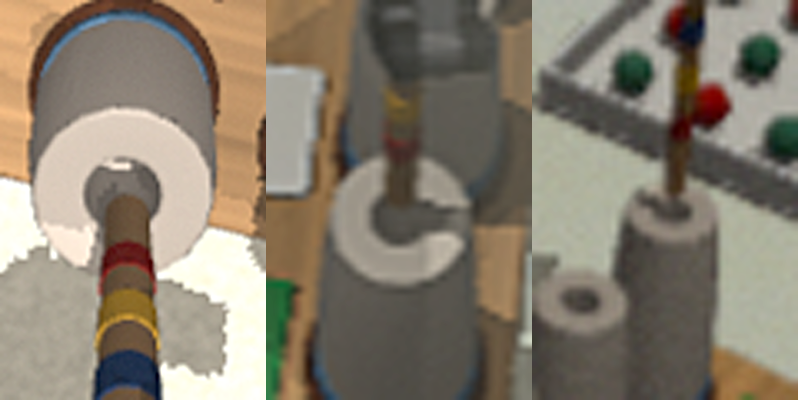

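```bash
python3 - <<'E'
from h import *
import scipy.optimize as so
o=st(); S={n:snapshot(n) for n in("wrist","side","scene")}
W=lambda x,y:np.array([x/3.325+283,y/3.333+167]); A=lambda x,y:np.array([(x-266)/6.65+300,y/6.67+357]); B=lambda x,y:np.array([(x-532)/6.65+376,y/6.67+112])
mw,ma,mb=W(123.5,190),A(401.5,218),B(672,208)
# per-camera offsets from rim so that calibration error cancels
r=so.least_squares(lambda p:np.r_[proj(S["wrist"],[p[0],p[1],.122])-mw,],[.509,.305]).x; print("mouth wrist",r)
for z in(.126,.130,.134):
  def rs(p):
    c=[np.array([p[0],p[1],z])+.005*np.array([np.cos(t),np.sin(t),0]) for t in np.linspace(0,6.28,24)]
    w=np.array([proj(S["wrist"],q) for q in c]); return [w[:,0].mean()-W(129,0)[0],w[:,1].min()-W(0,196)[1]]
  t=so.least_squares(rs,[.509,.305]).x
  d=t-r
  out=[]
  for s,m,tp in((S["side"],ma,A(399,203)),(S["scene"],mb,B(675,195))):
    off=m-proj(s,[r[0],r[1],.122]); c=np.array([proj(s,[t[0]+.005*np.cos(k),t[1]+.005*np.sin(k),z]) for k in np.linspace(0,6.28,24)]); out+=[c[:,0].mean()+off[0]-tp[0],c[:,1].max()+off[1]-tp[1]]
  print(z,"tip-mouth",d.round(4),"other cams",np.round(out,1))
E
```

```text
t 9.15 p [0.5104 0.3071 0.4185] o [-3.1415e+00 -6.0000e-04  2.3890e-01] F [ 0.1 -0.2  0.6] gap 0.009
mouth wrist [0.50977764 0.30782679]
0.126 tip-mouth [-0.0047 -0.0024] other cams [ 2.8  2.9 -2.1  1.8]
0.13 tip-mouth [-0.0035 -0.0021] other cams [ 2.2  2.1 -1.5  0.8]
0.134 tip-mouth [-0.0023 -0.0018] other cams [ 1.6  1.3 -1.  -0.1]
```

Request:
play_rows([
  [0.09, -0.04, 0, 0],
  [0, 0, 0, 0],
  [0, 0, 0.2, 0],
  [0, 0, 0.2, 0],
  [0, 0, 0.2, 0],
  [0, 0, 0.2, 0],
  [0, 0, 0.2, 0],
  [0, 0, 0, 0],
])

```text
time_s: 9.97
eef_pos: [0.5121, 0.3081, 0.3917]
orientation: [3.141, 0.002, 0.239]
wrist_force: [0.0, 0.1, 0.8]
finger_gap: 0.009
gripper_force: 29.5
```

Request:
play_rows([
  [0, 0, 0.2, 0],
  [0, 0, 0.2, 0],
  [0, 0, 0.15, 0],
  [0, 0, 0.1, 0],
  [0, 0, 0.1, 0],
  [0, 0, 0.1, 0],
  [0, 0, 0.1, 0],
  [0, 0, 0, 0],
])

```text
time_s: 10.63
eef_pos: [0.5123, 0.3083, 0.3689]
orientation: [3.141, 0.001, 0.239]
wrist_force: [-1.1, 0.3, -0.3]
finger_gap: 0.0091
gripper_force: 29.5
```

Request:
play_rows([
  [0, 0, 0.1, 0],
  [0, 0, 0.1, 0],
  [0, 0, 0.1, 0],
  [0, 0, 0.1, 0],
  [0, 0, 0, 0],
  [0, 0, 0, 0],
  [0, 0, 0, 0],
  [0, 0, 0, 0],
])

```text
time_s: 11.3
eef_pos: [0.5123, 0.3085, 0.3596]
orientation: [-3.142, -0.0, 0.239]
wrist_force: [-0.2, 0.1, -1.0]
finger_gap: 0.0092
gripper_force: 29.5
```

Request:
play_rows([
  [0, 0, 0.2, 0],
  [0, 0, 0.2, 0],
  [0, 0, 0.1, 0],
  [0, 0, 0.1, 0],
  [0, 0, 0.1, 0],
  [0, 0, 0.1, 0],
  [0, 0, 0, 0],
  [0, 0, 0, 0],
])

```text
time_s: 11.97
eef_pos: [0.5132, 0.3092, 0.3425]
orientation: [-3.141, -0.005, 0.239]
wrist_force: [-0.9, -2.4, 18.7]
finger_gap: 0.0091
gripper_force: 31.9
```

Contact: 18.7 N upward with the tip near z 0.057, which means a depth of 65 mm (yellow). I ease off, then release.

Request:
play_rows([
  [0, 0, -0.1, 0],
  [0, 0, 0, 0],
  [0, 0, 0, 0],
  [0, 0, 0, 0],
  [0, 0, 0, 0],
  [0, 0, 0, 0],
  [0, 0, 0, 0],
  [0, 0, 0, 0],
])

```text
time_s: 12.63
eef_pos: [0.5127, 0.3088, 0.3428]
orientation: [-3.141, -0.002, 0.239]
wrist_force: [-0.4, -0.6, 8.3]
finger_gap: 0.0092
gripper_force: 30.5
```

Request:
play_rows([
  [0, 0, 0, 0],
  [0, 0, 0, 0],
  [0, 0, 0, 0],
  [0, 0, 0, 0],
  [0, 0, 0, 0],
  [0, 0, 0, 0],
  [0, 0, 0, 0],
  [0, 0, 0, 0],
], jaw=0)

```text
time_s: 13.3
eef_pos: [0.5123, 0.3085, 0.3419]
orientation: [3.142, 0.0, 0.239]
wrist_force: [-0.1, -0.9, 0.1]
finger_gap: 0.0854
gripper_force: 0.0
```

```bash
python3 - <<'E'
from h import *
o=st(); S={}; ims=[]
for n in("wrist","side","scene"):
  s=snapshot(n); m=proj(s,[.509,.305,.150]); cv2.imwrite(f"pics/{n}6.png",s["img"])
  w,h=(160,240) if n=="wrist" else (60,90); x0=int(m[0]-w/2); y0=int(m[1]-h/2);print(n,x0,y0)
  ims.append(cv2.resize(s["img"][y0:y0+h,x0:x0+w],(266,400),interpolation=cv2.INTER_CUBIC))
cv2.imwrite("pics/z6.png",cv2.convertScaleAbs(np.hstack(ims),alpha=1.3))
E
```

```text
t 13.3 p [0.5123 0.3085 0.3419] o [3.1416e+00 1.0000e-04 2.3880e-01] F [-0.1 -0.9  0.1] gap 0.0854
wrist 246 173
side 290 336
scene 367 90
```

View pics/z6.png

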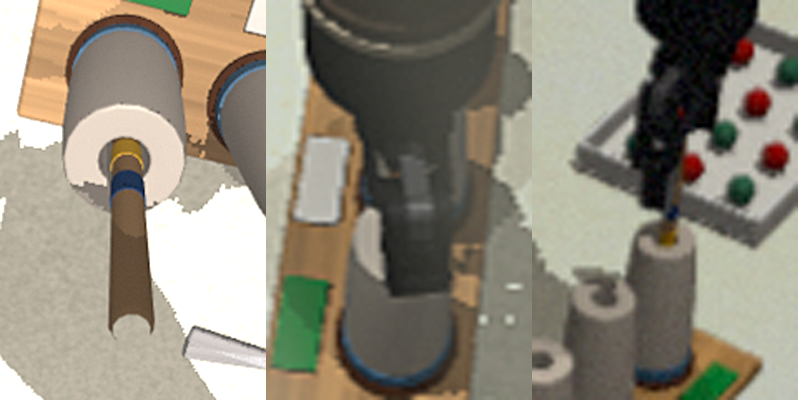

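The crop shows the yellow band at the rim and the blue one above it, so the stem length is 65 mm. Retreating up and over to the gauge.

Request:
play_rows([
  [0, 0, -0.5, 0],
  [0, 0, -0.9, 0],
  [0, 0, -1, 0],
  [0, 0, -1, 0],
  [0, 0, -1, 0],
  [0, 1, 0, 0],
  [0, 1, 0, 0],
  [0, 1, 0, 0],
])

```text
time_s: 14.12
eef_pos: [0.5299, 0.2352, 0.4536]
orientation: [-3.141, -0.002, 0.24]
wrist_force: [0.2, -0.5, 0.0]
finger_gap: 0.0855
gripper_force: 0.0
```

Request:
play_rows([
  [0, 1, 0, 0],
  [0, 1, 0, 0],
  [0, 1, 0, 0],
  [0, 1, 0, 0],
  [0, 1, 0, 0],
  [0, 1, 0, 0],
  [0, 1, 0, 0],
  [0, 1, 0, 0],
])

```text
time_s: 14.78
eef_pos: [0.5774, 0.0402, 0.4532]
orientation: [3.141, -0.001, 0.239]
wrist_force: [0.4, 0.9, 0.3]
finger_gap: 0.0853
gripper_force: 0.0
```

Request:
play_rows([
  [0, 1, 0, 0],
  [0, 1, 0, 0],
  [0, 1, 0, 0],
  [0, 1, 0, 0],
  [0, 1, 0, 0],
  [-0.4, 1, 0, 0],
  [-0.4, 1, 0, 0],
  [-0.4, 1, 0, 0],
])

```text
time_s: 15.45
eef_pos: [0.5953, -0.1612, 0.453]
orientation: [3.142, -0.001, 0.239]
wrist_force: [0.1, -0.3, 0.6]
finger_gap: 0.0855
gripper_force: 0.0
```

Request:
play_rows([
  [0, 0, 0, -1],
  [0, 0, 0, -1],
  [0, 0, 0, -1],
  [0, 0, 0, -1],
  [0, 0, 0, -1],
  [0, 0, 0, -1],
  [0, 0, 0, -1],
  [0, 0, 0, -1],
])

```text
time_s: 16.12
eef_pos: [0.5955, -0.1601, 0.4531]
orientation: [3.141, -0.0, 0.883]
wrist_force: [0.3, 0.2, 0.2]
finger_gap: 0.0855
gripper_force: 0.0
```

Request:
play_rows([
  [0, 0, 0, -1],
  [0, 0, 0, -1],
  [0, 0, 0, -1],
  [0, 0, 0, -1],
  [0, 0, 0, -1],
  [0, 0, 0, -1],
  [0, 0, 0, -1],
  [0, 0, 0, -1],
])

```text
time_s: 16.78
eef_pos: [0.5955, -0.1601, 0.4531]
orientation: [3.141, 0.0, 1.523]
wrist_force: [1.0, -0.4, 0.1]
finger_gap: 0.0852
gripper_force: 0.0
```

Request:
play_rows([
  [0, 0, 0, -1],
  [0, 0, 0, -1],
  [0, 0, 0, -1],
  [0, 0, 0, -0.7],
  [0, 0, 0, 0],
  [0, 0, 0, 0],
  [0, 0, 0, 0],
  [0, 0, 0, 0],
])

```text
time_s: 17.45
eef_pos: [0.5955, -0.1601, 0.4523]
orientation: [3.141, 0.0, 1.813]
wrist_force: [0.2, 0.1, -0.1]
finger_gap: 0.0852
gripper_force: 0.0
```

```bash
python3 - <<'E'
from h import *
o=st(); s=snapshot("wrist"); cv2.imwrite("pics/w7.png",s["img"]); print(s["eye"],s["attitude"])
print(proj(s,[.5347,-.1695,.0155]),proj(s,[.6,-.19,.064]))
for n in("slide","pointer","gauge"):print(n,[(m["p"],m["position"]) for m in masks_of("wrist",n)[:2]])
E
```

```text
t 17.45 p [ 0.5955 -0.1601  0.4523] o [3.1414e+00 3.0000e-04 1.8134e+00] F [ 0.2  0.1 -0.1] gap 0.0852
[ 0.57496088 -0.07903257  0.42330479] [2.81221317e+00 4.49458957e-04 2.42620029e-01]
[266.87721768 182.54000351] [318.6880363  225.76164634]
slide [(0.95, [309.0, 218.9]), (0.63, [306.4, 212.3])]
pointer [(0.57, [293.2, 180.3])]
gauge [(0.9, [307.0, 213.3])]
```

View pics/w7.png

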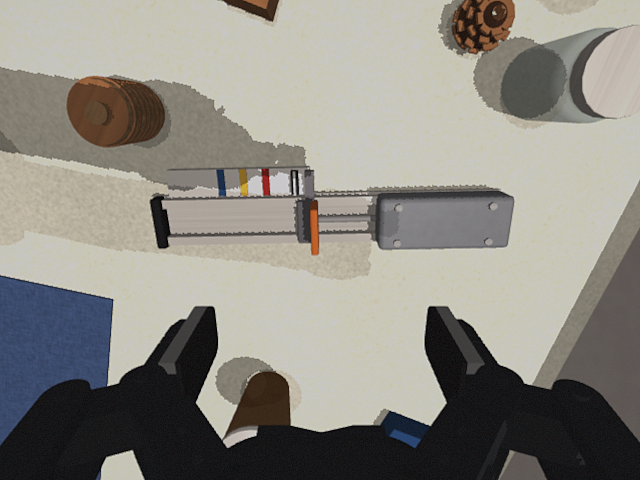

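The wrist view has the gauge lying along the image rows: tab at (315,228), pointer at (295,182), stripes red (266,182), yellow (243,182) and blue (221,183). Getting positions and yaw from these.

```bash
python3 - <<'E'
from h import *
o=st(); s=snapshot("wrist"); h=cv2.cvtColor(s["img"],cv2.COLOR_BGR2HSV)
def cen(lo,hi,x0,x1,y0=160,y1=260):
    m=np.zeros(h.shape[:2],np.uint8); m[y0:y1,x0:x1]=cv2.inRange(h,lo,hi)[y0:y1,x0:x1]; ys,xs=np.nonzero(m); return m,np.array([xs.mean(),ys.mean()]),len(xs)
P={}
for n,lo,hi,x0,x1 in(("red",(0,150,80),(5,255,255),255,280),("yel",(20,140,100),(32,255,255),235,254),("blu",(105,130,60),(125,255,255),210,232)):
    m,c,k=cen(lo,hi,x0,x1,165,200); P[n]=atz(s,c,.0155); print(n,c,k,P[n].round(4))
d=P["red"]-P["blu"]; print("yaw",np.arctan2(d[1],d[0]),"len",np.hypot(*d[:2]))
m,c,k=cen((5,150,100),(18,255,255),300,330,190,265); ys,xs=np.nonzero(m); print("tab",c,k,xs.min(),xs.max(),ys.min(),ys.max())
for y in range(ys.min(),ys.max()+1,5): print(y,xs[ys==y].min(),xs[ys==y].max())
for z,p in((.064,(xs.min(),ys.max())),(.064,(xs.max(),ys.max())),(.064,c)): print(p,atz(s,p,z).round(4))
# housing front face top edge
print("housing",atz(s,(378,194),.044),atz(s,(378,248),.044))
b=snapshot("scene")
E
```

```text
t 17.65 p [ 0.5955 -0.1601  0.452 ] o [-3.1416e+00  1.0000e-04  1.8144e+00] F [-0.  -0.3  0.3] gap 0.0855
red [265.5308642  181.38888889] 162 [ 0.5329 -0.1685  0.0155]
yel [243.25443787 181.5739645 ] 169 [ 0.5087 -0.1747  0.0155]
blu [221.04545455 182.55844156] 154 [ 0.4847 -0.1819  0.0155]
yaw 0.27021635614682143 len 0.050067691225477044
tab [314.04166667 230.94940476] 336 310 318 209 254
209 315 315
214 310 317
219 310 317
224 310 317
229 311 317
234 311 317
239 311 318
244 312 318
249 312 317
254 312 317
(np.int64(310), np.int64(254)) [ 0.5985 -0.2224  0.064 ]
(np.int64(318), np.int64(254)) [ 0.6067 -0.2204  0.064 ]
[314.04166667 230.94940476] [ 0.5966 -0.1964  0.064 ]
housing [ 0.65367699 -0.14675452  0.044     ] [ 0.67139052 -0.20522643  0.044     ]
```

Request:
play_rows([
  [0, 0, 0, -0.3],
  [-0.8, -0.17, 0, 0],
  [-0.81, -0.17, 0, 0],
  [0, 0, 1, 0],
  [0, 0, 1, 0],
  [0, 0, 1, 0],
  [0, 0, 1, 0],
  [0, 0, 0, 0],
])

```text
time_s: 18.42
eef_pos: [0.5964, -0.2016, 0.3469]
orientation: [-3.135, -0.004, 1.84]
wrist_force: [-1.3, -0.0, 0.0]
finger_gap: 0.0854
gripper_force: 0.0
```

```bash
python3 - <<'E'
from h import *
o=st(); s=snapshot("wrist"); cv2.imwrite("pics/w8.png",s["img"]); h=cv2.cvtColor(s["img"],cv2.COLOR_BGR2HSV)
m=cv2.inRange(h,(5,150,100),(18,255,255)); n,l,stt,c=cv2.connectedComponentsWithStats(m)
for i in range(1,n):
    if stt[i][4]>100: print(stt[i],c[i],atz(s,c[i],.064).round(4)); ys,xs=np.nonzero(l==i); print([(y,xs[ys==y].min(),xs[ys==y].max()) for y in range(ys.min()+4,ys.max(),12)])
print(proj(s,o["eef_pos"]*[1,1,0]+[0,0,.064]))
print("goal proj tip",units(o,np.array([.598,-.2012,.209])-o["eef_pos"]))
E
```

```text
t 18.4167 p [ 0.5964 -0.2016  0.3469] o [-3.1352 -0.0039  1.8397] F [-1.3 -0.   0. ] gap 0.0854
[321 195  11  64 621] [326.30273752 226.46698873] [ 0.5969 -0.1974  0.064 ]
[(199, np.int64(322), np.int64(331)), (211, np.int64(322), np.int64(331)), (223, np.int64(323), np.int64(330)), (235, np.int64(321), np.int64(331)), (247, np.int64(322), np.int64(331))]
[324.12090841 231.63345314]
goal proj tip [-0.02  0.1   5.52]
```

Request:
play_rows([
  [0, 0.06, 0.9, 0],
  [0, 0, 0.9, 0],
  [0, 0, 0.9, 0],
  [0, 0, 0.9, 0],
  [0, 0, 0.9, 0],
  [0, 0, 0.7, 0],
  [0, 0, 0.3, 0],
  [0, 0, 0, 0],
])

```text
time_s: 19.13
eef_pos: [0.5996, -0.2009, 0.2142]
orientation: [-3.141, -0.001, 1.839]
wrist_force: [0.3, -0.6, 0.2]
finger_gap: 0.085
gripper_force: 0.0
```

```bash
python3 - <<'E'
from h import *
o=st(); s=snapshot("wrist"); cv2.imwrite("pics/w9.png",s["img"])
h=cv2.cvtColor(s["img"],cv2.COLOR_BGR2HSV)
m=cv2.inRange(h,(5,150,100),(18,255,255)); n,l,stt,c=cv2.connectedComponentsWithStats(m)
for i in range(1,n):
    if stt[i][4]>100: print(stt[i],c[i],atz(s,c[i],.064).round(4))
print(proj(s,o["eef_pos"]*[1,1,0]+[0,0,.064]))
E
```

```text
t 19.1333 p [ 0.5996 -0.2009  0.2142] o [-3.1408e+00 -5.0000e-04  1.8391e+00] F [ 0.3 -0.6  0.2] gap 0.085
[ 309  238   21  146 2737] [318.47351114 310.88819876] [ 0.595 -0.19   0.064]
[322.47890418 337.43608327]
```

View pics/w9.png

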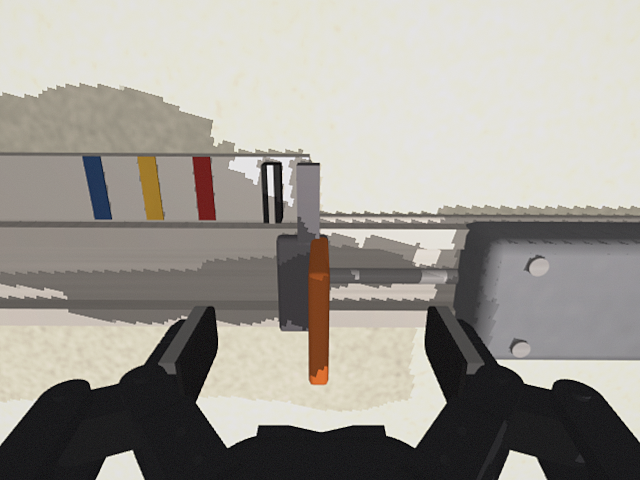

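The gripper straddles the tab: tab column 318, finger midpoint 322, both pads clear of the pointer (272,192). Closing on the tab.

Request:
play_rows([
  [0, -0.06, 0.2, 0],
  [0, 0, 0, 0],
  [0, 0, 0, 0],
  [0, 0, 0, 0],
  [0, 0, 0, 0],
  [0, 0, 0, 0],
  [0, 0, 0, 0],
  [0, 0, 0, 0],
])

```text
time_s: 19.85
eef_pos: [0.598, -0.2013, 0.2095]
orientation: [3.142, 0.0, 1.839]
wrist_force: [-0.3, -0.0, 0.0]
finger_gap: 0.0851
gripper_force: 0.0
```

Request:
play_rows([
  [0, 0, 0, 0],
  [0, 0, 0, 0],
  [0, 0, 0, 0],
  [0, 0, 0, 0],
  [0, 0, 0, 0],
  [0, 0, 0, 0],
  [0, 0, 0, 0],
  [0, 0, 0, 0],
], jaw=1, grip_force=60)

```text
time_s: 20.52
eef_pos: [0.5983, -0.2011, 0.2096]
orientation: [3.14, 0.0, 1.839]
wrist_force: [2.5, 0.9, -0.9]
finger_gap: 0.007
gripper_force: 60.0
```

```bash
cat >> h.py <<'E'
def look(name):
    o=st(); s=snapshot("wrist"); cv2.imwrite(f"pics/{name}.png",s["img"]); h=cv2.cvtColor(s["img"],cv2.COLOR_BGR2HSV)
    R=Rn.from_euler("xyz",s["attitude"]).as_matrix()
    for n,lo,hi in(("red",(0,150,60),(4,255,255)),("yel",(20,140,80),(32,255,255)),("blu",(105,130,50),(125,255,255)),("tab",(5,150,60),(18,255,255))):
        m=cv2.inRange(h,lo,hi); k,l,q,c=cv2.connectedComponentsWithStats(m)
        for i in range(1,k):
            if q[i][4]>120 and q[i][1]<330: print(n,q[i],c[i].round(1),atz(s,c[i],.0155 if n!="tab" else .064).round(4))
    for y in(180,190,200): # dark pointer columns
        v=s["img"][y].max(axis=1); d=np.nonzero(v<45)[0]; print(y,"dark",d[(d>60)&(d<420)].tolist()[:40])
    return s,o
E
python3 - <<'E'
from h import *
look("w10")
E
```

```text
t 20.5167 p [ 0.5983 -0.2011  0.2096] o [3.1405e+00 1.0000e-04 1.8386e+00] F [ 2.5  0.9 -0.9] gap 0.007
red [ 192  159   23   63 1062] [202.7 189.7] [ 0.5329 -0.1685  0.0155]
yel [ 135  158   27   65 1117] [147.7 189.2] [ 0.5086 -0.1749  0.0155]
blu [  78  158   30   64 1097] [ 92.9 189.2] [ 0.4844 -0.1816  0.0155]
tab [ 310  241   23  152 2988] [321.  316.4] [ 0.5948 -0.1895  0.064 ]
180 dark [263, 266, 275, 280, 281, 282]
190 dark [263, 266, 267, 275, 281, 282]
200 dark [264, 265, 266, 267, 276, 281, 282]
```

Request:
play_rows([
  [0, -0.1, 0, 0],
  [0, -0.2, 0, 0],
  [0, -0.25, 0, 0],
  [0, -0.25, 0, 0],
  [0, -0.25, 0, 0],
  [0, -0.25, 0, 0],
  [0, -0.2, 0, 0],
  [0, 0, 0, 0],
])

```text
time_s: 21.23
eef_pos: [0.5612, -0.2112, 0.2096]
orientation: [3.141, -0.0, 1.839]
wrist_force: [5.2, 2.3, -4.4]
finger_gap: 0.0072
gripper_force: 59.5
```

```bash
python3 - <<'E'
from h import *
look("w11")
E
```

```text
t 21.2333 p [ 0.5612 -0.2112  0.2096] o [ 3.1406e+00 -2.0000e-04  1.8386e+00] F [ 5.2  2.3 -4.4] gap 0.0072
yel [ 222  158   21   65 1088] [232.1 189.9] [ 0.5088 -0.175   0.0155]
blu [ 166  158   24   64 1069] [177.4 189.3] [ 0.4846 -0.1814  0.0155]
tab [ 310  241   23  152 3006] [321.  316.2] [ 0.5577 -0.1995  0.064 ]
180 dark [279, 283, 292, 295, 296, 297]
190 dark [280, 282, 283, 292, 293, 297]
200 dark [280, 283, 284, 292, 297]
```

Pointer is at about 38.4 mm, by both the image and the TCP travel. 26.5 mm to go.

Request:
play_rows([
  [0, -0.1, 0, 0],
  [0, -0.2, 0, 0],
  [0, -0.2, 0, 0],
  [0, -0.2, 0, 0],
  [0, -0.2, 0, 0],
  [0, -0.1, 0, 0],
  [0, -0.05, 0, 0],
  [0, 0, 0, 0],
])

```text
time_s: 21.95
eef_pos: [0.5369, -0.2178, 0.2096]
orientation: [3.139, -0.0, 1.839]
wrist_force: [6.8, 1.5, -5.3]
finger_gap: 0.0067
gripper_force: 59.4
```

```bash
python3 - <<'E'
from h import *
s,o=look("w12")
for n,c in(("pointer",(289,190)),("p2",(290,190))): print(atz(s,c,.0255).round(4))
cv2.imwrite("pics/z12.png",cv2.resize(s["img"][130:280,200:400],(800,600),interpolation=cv2.INTER_CUBIC))
E
```

```text
t 21.95 p [ 0.5369 -0.2178  0.2096] o [ 3.1393e+00 -2.0000e-04  1.8391e+00] F [ 6.8  1.5 -5.3] gap 0.0067
red [ 333  159   19   64 1072] [341.9 190.1] [ 0.5332 -0.1683  0.0155]
blu [ 222  158   21   65 1061] [232.4 190.2] [ 0.4848 -0.1816  0.0155]
tab [ 310  241   23  152 3000] [321.1 316.1] [ 0.5335 -0.206   0.064 ]
180 dark [284, 292]
190 dark [280, 284, 293, 296, 297]
200 dark [281, 284, 293, 297]
[ 0.5101 -0.1724  0.0255]
[ 0.5105 -0.1723  0.0255]
```

View pics/z12.png

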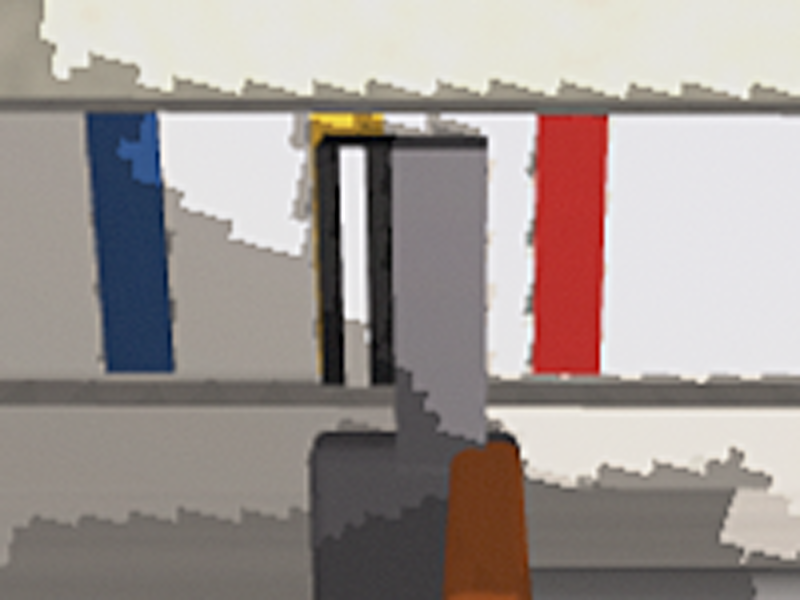

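The crop shows the pointer on the yellow stripe, about 1.5 mm short of its centre. Nudging it 1.5 mm.

Request:
play_rows([
  [0, -0.03, 0, 0],
  [0, -0.03, 0, 0],
  [0, 0, 0, 0],
  [0, 0, 0, 0],
  [0, 0, 0, 0],
  [0, 0, 0, 0],
  [0, 0, 0, 0],
  [0, 0, 0, 0],
])

```text
time_s: 22.67
eef_pos: [0.5357, -0.2181, 0.2096]
orientation: [3.139, -0.0, 1.839]
wrist_force: [6.9, 2.3, -5.0]
finger_gap: 0.0068
gripper_force: 59.4
```

```bash
python3 - <<'E'
from h import *
look("w13")
E
```

```text
t 22.6667 p [ 0.5357 -0.2181  0.2096] o [ 3.1390e+00 -2.0000e-04  1.8393e+00] F [ 6.9  2.3 -5. ] gap 0.0068
red [ 336  159   18   65 1070] [344.4 190.2] [ 0.5332 -0.1684  0.0155]
blu [ 225  158   21   65 1055] [234.8 190.1] [ 0.4848 -0.1816  0.0155]
tab [ 310  241   23  152 2988] [321.2 316.2] [ 0.5325 -0.2063  0.064 ]
180 dark [280, 283, 284, 292, 297]
190 dark [280, 284, 293, 297]
200 dark [281, 282, 284, 293, 296, 297]
```

Pointer is within 0.5 mm of the yellow centre. Easing the slide home (2.61 units out).

Request:
play_rows([
  [0, 0.1, 0, 0],
  [0, 0.2, 0, 0],
  [0, 0.25, 0, 0],
  [0, 0.25, 0, 0],
  [0, 0.25, 0, 0],
  [0, 0.25, 0, 0],
  [0, 0.25, 0, 0],
  [0, 0.2, 0, 0],
])

```text
time_s: 23.38
eef_pos: [0.5778, -0.2067, 0.2096]
orientation: [3.141, -0.0, 1.839]
wrist_force: [4.0, -0.1, -0.8]
finger_gap: 0.0072
gripper_force: 60.0
```

Request:
play_rows([
  [0, 0.25, 0, 0],
  [0, 0.2, 0, 0],
  [0, 0.15, 0, 0],
  [0, 0.1, 0, 0],
  [0, 0.1, 0, 0],
  [0, 0.06, 0, 0],
  [0, 0.04, 0, 0],
  [0, 0, 0, 0],
])

```text
time_s: 24.05
eef_pos: [0.5987, -0.2011, 0.2095]
orientation: [-3.141, 0.0, 1.839]
wrist_force: [1.1, 0.6, 3.8]
finger_gap: 0.007
gripper_force: 60.7
```

Request:
play_rows([
  [0, 0.03, 0, 0],
  [0, 0.03, 0, 0],
  [0, 0, 0, 0],
  [0, 0, 0, 0],
  [0, 0, 0, 0],
  [0, 0, 0, 0],
  [0, 0, 0, 0],
  [0, 0, 0, 0],
])

```text
time_s: 24.72
eef_pos: [0.5992, -0.201, 0.2095]
orientation: [-3.138, -0.0, 1.838]
wrist_force: [-4.4, 0.7, 7.6]
finger_gap: 0.007
gripper_force: 61.4
```

The slide is at its home stop (force reversed). Opening and rising.

Request:
play_rows([
  [0, 0, 0, 0],
  [0, 0, 0, 0],
  [0, 0, 0, 0],
  [0, 0, 0, 0],
  [0, 0, 0, 0],
  [0, 0, 0, 0],
  [0, 0, 0, 0],
  [0, 0, 0, 0],
], jaw=0)

```text
time_s: 25.38
eef_pos: [0.6004, -0.2006, 0.2094]
orientation: [-3.142, -0.0, 1.839]
wrist_force: [-0.3, 0.2, 0.0]
finger_gap: 0.0855
gripper_force: 0.0
```

Request:
play_rows([
  [0, 0, -0.5, 0],
  [0, 0, -0.8, 0],
  [0, 0, -1, 0],
  [0, 0, -1, 0],
  [0, 0, -1, 0],
  [0, 0, -1, 0],
  [0, 0, -0.7, 0],
  [0, 0, 0, 0],
])

```text
time_s: 26.05
eef_pos: [0.6014, -0.2001, 0.3649]
orientation: [3.136, 0.004, 1.839]
wrist_force: [1.0, 0.7, 0.4]
finger_gap: 0.0852
gripper_force: 0.0
```

```bash
python3 - <<'E'
from h import *
s,o=look("w14"); b=snapshot("scene"); m=[.509,.305,.150]; p=proj(b,m); x,y=int(p[0]-30),int(p[1]-45)
z=cv2.resize(b["img"][y:y+90,x:x+60],(400,600),interpolation=cv2.INTER_CUBIC)
q=proj(s,[.545,-.19,.02]).astype(int); w=cv2.resize(s["img"][q[1]-90:q[1]+90,max(q[0]-60,0):max(q[0]-60,0)+120],(400,600),interpolation=cv2.INTER_CUBIC)
cv2.imwrite("pics/z14.png",np.hstack([w,z]))
E
```

```text
t 26.05 p [ 0.6014 -0.2001  0.3649] o [3.1357 0.0037 1.839 ] F [1.  0.7 0.4] gap 0.0852
red [247 134  10  35 290] [252.  150.8] [ 0.533  -0.1685  0.0155]
blu [188 134  12  35 286] [193.4 150.5] [ 0.4846 -0.1815  0.0155]
tab [310 177  10  71 680] [314.5 212.4] [ 0.5959 -0.194   0.064 ]
180 dark [100, 101, 102, 103, 104, 105, 106, 107, 108, 109, 110, 111, 112, 113, 114]
190 dark [102, 103, 104, 105, 106, 107, 108, 109, 110, 111, 112, 113, 114, 115, 116, 117, 118, 119, 120, 121, 122]
200 dark [104, 105, 106, 107, 108, 109, 110, 111, 112, 113, 114, 115, 116, 117, 118, 119, 120, 121, 122, 123, 124]
```

View pics/z14.png

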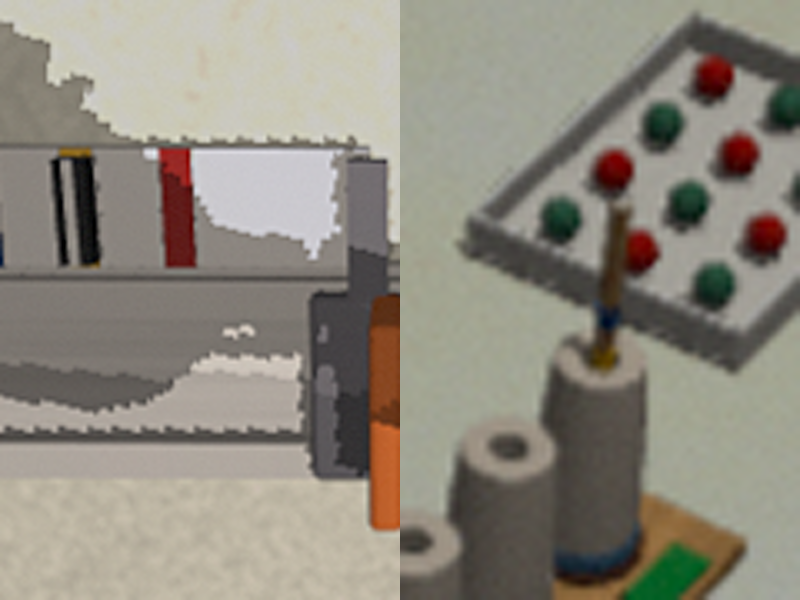

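The final view shows the pointer covering the yellow stripe and the slide home. The rod stands in the green-tag vase with its yellow band at the rim. Handing in.

```bash
python3 -c "
from bench import job
print(job.sign_off())"
```

```text
the job is handed in; nothing more can be done
None
```

The job is handed in, with no verdict shown: the green-tag vase is 65 mm deep (yellow), the rod is standing in it, the pointer is on the yellow stripe within about 0.5 mm, and the slide was eased home.

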